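# Pin the damper clamp shut and hold it

## Task

A damper lies in the bench clamp: swing the clamp's hinged upper half over it, take the pin with the plain round handle from the wooden block and push it down through the holes of both ears until the handle's underside sits on the upper ear. Press it down against the springy rubber until the two halves meet, and finish while still holding the pin pressed down like that with the halves shut, so that I can fit the clip underneath. Leave the damper lying in the clamp, the other bolts in the block and the things on the bench where they are.

Things in the scene. Friction and masses are not known exactly. Their poses are not given: they have to be found in the camera images.
- clamp: Clamp for damper tubes, bolted to the bench: base plate 150 x 100 x 12 mm, aluminium lower half with half-round bore. Origin at the plate's underside, below the bore's axis; z up, y along bore and hinge, ear at -x, hinge at +x. Bore axis, hinge axis and parting plane (where the halves meet) are 85 mm up. Lower ear: plate 44 (x) x 40 x 12 mm, centred on its hole, top in the parting plane.
- hinge (a point): Middle of the hinge axis, 58 mm from the bore's axis on the clamp's +x side, 85 mm above the bench; fixed to the clamp. The hinge axis is the clamp's y axis.
- cap (a joint): Angle of the 0.24 kg upper half, rad: 0 shut, grows to 1.75 as its ear swings up and back over the hinge; starts at 1.2-1.6. Stiff hinge (0.18 N m): stays where left. Shut it is an arch of 39 mm outer radius (rib 43) about the bore axis, 60 mm wide. Its rubber strip meets the damper at 0.08 and pushes back: let go it stays ajar at 0.03-0.08; some 13 N down on the ear shuts it, 9 N keeps it shut.
- upper_hole (a point): Centre of the upper mouth of the hole in the upper half's ear, moving with it, 116 mm from the hinge axis, 10 mm above the parting plane when shut; z square to the ear. The ear is a plate 44 mm (away from the hinge) x 40 x 10 mm, centred on the hole, flat on top but for two small ribs next to the arch, from 12 mm off the hole. Hole 14.5 mm wide, chamfered 1.5 mm.
- lower_hole (a point): Centre of the upper mouth of the hole in the lower half's ear, in the parting plane 85 mm above the bench, 58 mm from the bore's axis on the clamp's -x side, 116 mm from the hinge axis, straight under the upper hole when shut; z up. Through hole 14 mm wide, 12 mm deep, with a 1.5 mm chamfer.
- pin: The clamp pin, plain steel, 0.14 kg: knurled cylindrical handle 22 mm across, 36 mm tall, flat on top; below it a shank 12 mm across, 46 mm long, with tapered tip and a small cross hole for a clip. Origin on its axis at the handle's underside, z up. Starts upright in one of the block's three holes, the handle's underside on the block's top, 56 mm above the bench.
- pin_tip (a point): The pin's lower end, on its axis, 46 mm below its shoulder.
- pin_block: Hardwood block 210 mm (x) by 60 mm (y) by 56 mm high with three upright holes 14 mm wide and 52 mm deep in a row along its x, 72 mm apart, the middle one at its centre. Heavy, does not move. Origin at the centre of its underside.
- hexbolt: Steel bolt with a hexagon head 21 mm across the corners and 8 mm high, standing in the block; not to be disturbed. Origin on its axis under the head, z up.
- eyebolt: Steel bolt with a ring on top 37 mm across and 41 mm high over the block's top, standing in the block; not to be disturbed. Origin on its axis under the head, z up.
- damper: Dark steel damper (shock absorber), 1.4 kg, tube 50 mm across and 250 mm long, lying loose along the clamp's bore: a chromed rod 14 mm across sticks out 130 mm at one end, an eye 40 mm across at the other. Origin on its axis in the middle of the tube, 85 mm above the bench; y along the axis towards the rod.
- spanner: Steel spanner 190 mm long lying on the bench; not to be disturbed. Origin at its underside.
- top_mount: Black rubber strut top mount, a stepped disc 96 mm across and 26 mm high, on the bench; not to be disturbed. Origin at the centre of its underside.
Not all that is in view belongs to the job. There is more than one size of the clamp; the one meant has the size given above.

How it is judged:
On the way, in this order (a step that is already met when the one before it is completed fails the run):
1. the clamp's upper half is swung over onto the damper (value of joint cap below 0.13 rad), for 0.2 s.
2. the pin is through both ears (z of pin_tip in the frame of lower_hole below -0.014 m and horizontal distance between pin_tip and lower_hole below 0.005 m and value of joint cap below 0.13 rad), for 0.1 s.
At the end, for the whole second after the job is handed in: the halves are shut to within 2 mm at the ears (cap below 0.017 rad), the pin stands upright through both holes, pressed home to within 3.5 mm, the damper lies in the bore, and the fingers are still on the pin with over 3 N, through the last second (value of joint cap below 0.017 rad and z of pin in the frame of lower_hole below 0.0135 m and horizontal distance between each of pin_tip, pin and lower_hole below 0.005 m and angle between pin's own z axis and vertical below 0.12 rad and contact force between pin and the fingers above 3 N and z of damper in the frame of lower_hole below 0.004 m); the arm keeps its last pose, push and grip.
It fails at once if the hexagon bolt or the eye bolt is pulled out or knocked about (distance of any of hexbolt, eyebolt from where it was at the start of the episode above 0.015 m).
It fails at once if the spanner or the top mount is pushed away (distance of any of spanner, top_mount from where it was at the start of the episode above 0.02 m).
It fails at once if the damper is shifted in the clamp or lifted out of it (distance of damper from where it was at the start of the episode above 0.02 m).
It also fails if it takes over 51 s, if anything falls off the work surface, if the arm or the gripper's body presses on something with over 40 N, if the wrist force passes 120 N, or if a joint passes its speed limit or range.

## Robot

A 6-joint arm with a two-finger parallel gripper is mounted at the origin on the work surface. World frame = base frame: x ahead of the robot, y to its left, z up, the work surface at z = 0. Lengths are in m, angles in rad, forces in N, time in s.
With the tool pointing down it reaches from about 0.35 to 0.775 m from the base axis. Payload 5.5 kg.
Tool frame: the origin (TCP) lies between the finger pads; the fingertips stand env.nose_length ahead of it and the grasp point (between the pads) lies 8 mm behind it (env.nose_length is the distance from the TCP to the fingertips, in m); z points along the fingers, y is the direction in which the jaws open and shut (so a half turn about z gives the same grasp; the last joint's range is limited). The gripper opens to 85 mm and grips with 20 to 120 N. Pads are 22 mm wide; open, the fingers measure 114 mm over their backs; the gripper's body (76 mm by 85 mm) begins 54 mm behind the grasp point. The pads swing forward as they close: fully open they stand 13 mm farther back than shut.
Start: joints at [-0.14, 0.313, 0.046, 1.304, 0, 1.431], TCP at [0.575, -0, 0.217] pointing down, gripper open.
Joint ranges: [-2.76, 2.76], [-0.86, 1.69], [-1.03, 1.26], [-2.2, 2.34], [-1.47, 1.5], [-3.14, 3.14]. Speed limits (rad/s): [2.57, 2.57, 3.14, 3.14, 3.14, 3.14].

## Interface

Orientations are given as a unit quaternion [w, x, y, z].
In Python, from workcell import env gives the robot as it stands. The module is installed in compiled form; this text tells all that it offers.
- The arm moves only by the shell command python3 -m creep 'ROWS' [FORCE]. ROWS is a JSON object of lists of equal length, an entry for each row: "hand": the finger opening in mm, from 0 to 85.4; "delta_pos": the shift along the tool's x, y, z scaled (see below), a list of three; "turn": the turn about the tool's z scaled (see below). In form: {"hand": [hand, ...], "delta_pos": [[dx, dy, dz], ...], "turn": [turn, ...]}. A call has exactly 5 rows; each row shifts and turns the commanded pose from where the row before left it, along the tool's axes as they then stand; what a row does not reach is not made up. The controller multiplies each number of a shift by 0.8 m and each number of a turn by 5 degrees. A row lasts 1/12 s, in which the tool goes at most 41.7 mm and 7.16 degrees, less where a joint would pass 70% of its speed; a pose out of reach is approached as far as the arm can. A call with a number of a shift or a turn outside -1 to 1 is refused whole. A call with a gripper value outside its range is refused whole. The fingers move at their own pace and stop on an object; FORCE is the grip in N (left out, the last holds). Time passes only in rows, so rows that do not move let the fingers close, or fill a call up. It gives the time, the measured TCP pose, the force and the opening at its end, in the units of the state.
- env.get_state(): the state, without advancing time (a new reading comes with each control period).
- env.read_camera(name): name is "scene" or "side" or "wrist"; returns a dict with "pixels" (384x512x3 uint8, red, green, blue), "depth" (384x512 float32, m along the optical axis (not along the pixel's ray), 0 where there is no reading), "fx", "fy", "cx", "cy" (pixels), "origin" and "orientation" of the camera in the world. Camera axes: x right, y down, z forward; pixel columns grow to the right and rows downward; lengths in m; the calibration is good to about 2 mm. The wrist camera is an equidistant fisheye: a pixel r from the principal point sees the ray r / f radians off the axis. A picture is of the moment at which its call begins.
- env.hand_in(): hands the job in, once; it reports no verdict.
Trained networks look in the newest picture that a camera, given by its name, has taken for a name from the list of things; names that differ only in an ending like _2 or _b are one class to them, and where a whole thing is asked for, a point or a joint stands for the part that bears it (a point fixed in the world has none). Each returns a list of dicts, best first, with "score" (0 to 1); they miss things now and then, are a little off and sometimes report something else, mostly with a low value. They report only what shows in the picture. A call takes as long as a camera call. They do not tell look-alikes from the thing itself.
- env.find_in(camera, target): "location" ([row, column] in pixels, amid what is visible of it).
- env.pinpoint(camera, target): "location" ([row, column] in pixels: a listed point, or the origin of a listed thing).
The state is a dict: "clock": time; "joint_pos": joint angles; "qvel": joint speeds; "tau": joint torques, N m; "tcp_pos": TCP position; "orientation": TCP orientation; "wrist_force": force on the tool from outside, world axes, zero at the start; "ft_torque": the same for the moment, N m; "finger_gap": finger opening in m.
Only numpy, scipy, OpenCV 4.12 (cv2) and the standard library are available. Lean on these libraries where they do the work, as an engineer would, in place of code of your own. Each camera call takes 0.05 s, during which the arm holds its last target.

## Working session

There is one attempt and no reset: what is moved stays moved. The work goes in short steps, Python scripts to look and compute and a shell command to move; the robot and the scene stay as the last step left them, time stands still between calls to the robot, and variables do not carry over. Pictures are saved under pics/ and viewed, and the job is handed in when it is done.

```bash
mkdir -p pics
cat > h.py <<'E'
import numpy as np, cv2
from workcell import env
from scipy.spatial.transform import Rotation as R
def rot(q): return R.from_quat([q[1],q[2],q[3],q[0]]).as_matrix()
def snap(n,f=None):
    c=env.read_camera(n)
    if f: cv2.imwrite('pics/'+f,c['pixels'][:,:,::-1])
    return c
def ray(c,rc,fish=False):
    x=(rc[1]-c['cx'])/c['fx'];y=(rc[0]-c['cy'])/c['fy']
    if fish:
        t=np.hypot(x,y); s=np.sinc(t/np.pi) ; d=np.array([x*s,y*s,np.cos(t)])
    else: d=np.array([x,y,1.])
    return rot(c['orientation'])@d
def pt(c,rc,fish=False):
    d=c['depth'][int(round(rc[0])),int(round(rc[1]))]
    r=ray(c,rc,fish); zc=(rot(c['orientation']).T@r)[2]
    return np.array(c['origin'])+r*d/zc
def tri(o1,d1,o2,d2):
    d1=d1/np.linalg.norm(d1);d2=d2/np.linalg.norm(d2)
    A=np.stack([d1,-d2],1);s=np.linalg.lstsq(A,np.array(o2)-np.array(o1),rcond=None)[0]
    p=o1+s[0]*d1;q=o2+s[1]*d2
    return (p+q)/2,np.linalg.norm(p-q)
E
python3 - <<'E'
from h import *
np.set_printoptions(precision=4,suppress=True)
print(env.nose_length,env.get_state())
cs={n:snap(n,n+'0.png') for n in('scene','side','wrist')}
for n,c in cs.items():
    print(n,c['origin'],c['orientation'],c['fx'],c['cx'],c['cy'])
    for t in ('clamp','hinge','upper_hole','lower_hole','pin','pin_block','hexbolt','eyebolt','damper','spanner','top_mount'):
        print(t,[(np.round(r['location'],1).tolist(),round(r['score'],2),pt(c,r['location'],n=='wrist').round(3).tolist()) for r in env.pinpoint(n,t)][:4])
E
```

```text
0.011 {'clock': 0.0, 'joint_pos': array([-0.1396,  0.314 ,  0.045 ,  1.3036, -0.    ,  1.4312]), 'qvel': array([ 0.0005, -0.0002, -0.0008, -0.0008,  0.0001,  0.0007]), 'tau': array([ -0.0029, -48.0629,  29.8531,   0.0195,  -0.0004,  -0.    ]), 'tcp_pos': array([0.5745, 0.0001, 0.216 ]), 'orientation': array([-0.0007,  0.7071,  0.7071, -0.0006]), 'wrist_force': array([0.295 , 0.1744, 0.2517]), 'ft_torque': array([-0.0522,  0.038 , -0.0201]), 'finger_gap': 0.08563186673795554}
scene [1.2025 0.5709 1.2161] [-0.1512  0.4379  0.8438 -0.2709] 399.28068015093265 250.91978757708847 192.18946978270196
clamp [([275.3, 244.2], 0.86, [0.797, 0.289, 0.126]), ([277.0, 372.3], 0.67, [0.584, 0.6, 0.127])]
hinge [([206.0, 226.8], 0.95, [0.644, 0.112, 0.153]), ([283.9, 239.5], 0.61, [0.826, 0.292, 0.122]), ([283.4, 366.6], 0.59, [0.609, 0.595, 0.12])]
upper_hole [([233.3, 251.1], 0.87, [0.669, 0.224, 0.126]), ([190.8, 230.0], 0.74, [0.61, 0.1, 0.188]), ([243.1, 390.4], 0.61, [0.43, 0.599, 0.102])]
lower_hole [([241.7, 390.0], 0.88, [0.431, 0.596, 0.109]), ([234.3, 249.2], 0.85, [0.672, 0.219, 0.118]),
[... 1448 characters left out ...]
ount [([261.3, 339.6], 0.76, [0.686, -0.187, 0.019]), ([287.2, 256.1], 0.39, [0.428, -0.303, 0.067])]
wrist [0.5746 0.0789 0.3724] [ 0.1561  0.9877  0.0003 -0.0007] 297.3186396354542 254.83638741404755 190.55699502809256
clamp []
hinge [([85.7, 288.2], 0.75, [0.603, 0.09, 0.108])]
upper_hole [([70.7, 320.3], 0.65, [0.607, 0.093, 0.221]), ([339.6, 208.7], 0.48, [0.56, 0.011, 0.308])]
lower_hole [([122.7, 166.8], 0.55, [0.486, 0.056, 0.081])]
pin []
pin_block [([338.5, 212.1], 0.86, [0.561, 0.011, 0.308]), ([82.2, 285.8], 0.32, [0.602, 0.093, 0.103])]
hexbolt []
eyebolt []
damper [([96.0, 224.6], 0.64, [0.548, 0.08, 0.109])]
spanner []
top_mount [([266.7, 338.0], 0.86, [0.617, -0.003, 0.247])]
```

View pics/scene0.png

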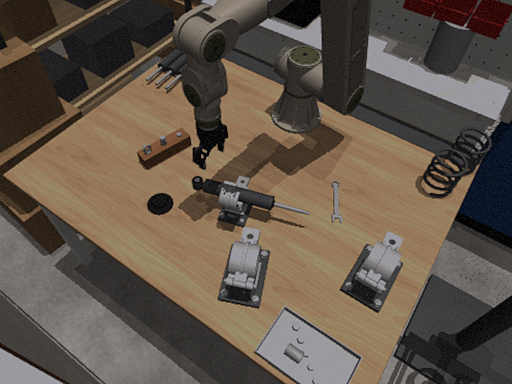

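View pics/side0.png

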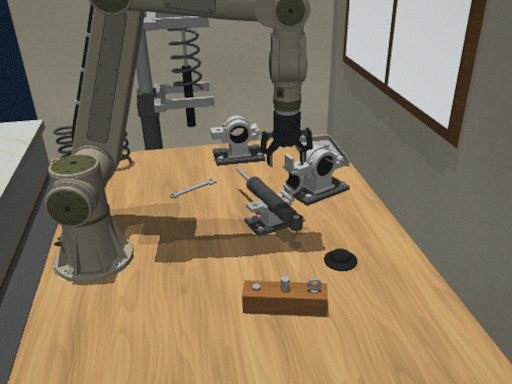

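View pics/wrist0.png

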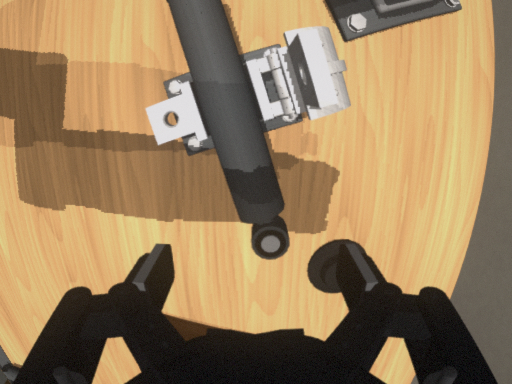

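The wrist view shows the clamp with the damper. The lower ear hole is at about (row 118, col 172), the cap is open at right (65, 320), and the damper eye is at (238, 270). Of the three clamps, at scene (205,233), (275,244) and (277,372), only the first holds the damper, so it is the one meant. In the block, at side (288,256), (285,285) and (286,314), the bolts look like hex, cylinder and ring. I'll confirm with enlarged crops.

Run:
```python
from h import *
c=snap('side');p=c['pixels'][265:320,235:335,::-1]
d=snap('scene');q=d['pixels'][120:170,130:200,::-1]
w=snap('wrist');r=w['pixels'][10:170,130:370,::-1]
a=cv2.resize(p,(400,220),interpolation=3);b=cv2.resize(q,(380,220),interpolation=3)
r=cv2.resize(r,(480,320),interpolation=3)
im=np.zeros((560,790,3),np.uint8);im[:220,:400]=a;im[:220,405:785]=b;im[230:550,:480]=r
cv2.imwrite('pics/crop0.png',im)
```

```text
(no output)
```

View pics/crop0.png

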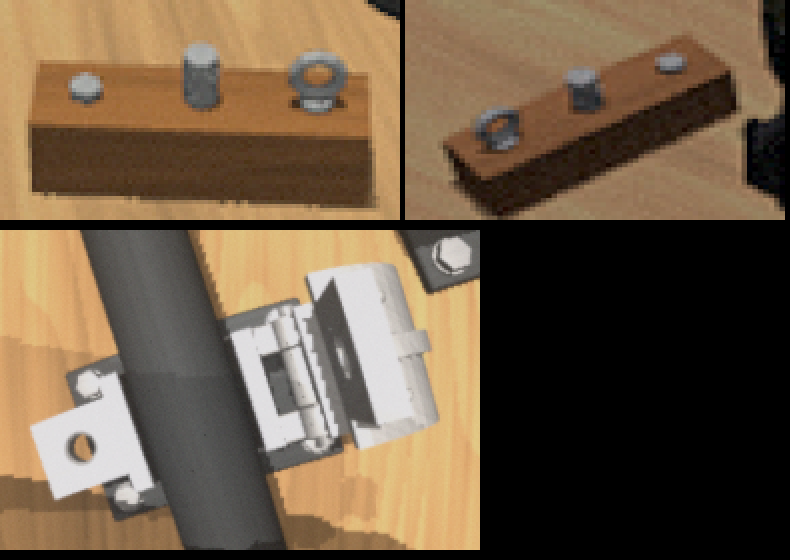

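Run:
```python
from h import *
np.set_printoptions(precision=4,suppress=True)
cs={n:snap(n) for n in('scene','side','wrist')}
def cloud(n):
    c=cs[n];v,u=np.mgrid[:384,:512]
    x=(u-c['cx'])/c['fx'];y=(v-c['cy'])/c['fy']
    if n=='wrist':
        t=np.hypot(x,y);s=np.sinc(t/np.pi);X=np.stack([x*s,y*s,np.cos(t)],-1);X=X/X[...,2:]
    else: X=np.stack([x,y,np.ones_like(x)],-1)
    P=X*c['depth'][...,None]@rot(c['orientation']).T+c['origin']
    ok=(c['depth']>0)
    return P,ok
for n in cs:
    P,ok=cloud(n); p=P[ok]
    # table z
    m=(abs(p[:,2])<.012);print(n,'table z',np.median(p[m][:,2]))
    # ear top patch
    m=(np.hypot(p[:,0]-.487,p[:,1]-.056)<.03)&(abs(p[:,2]-.087)<.01);print(' ear',m.sum(),p[m].mean(0) if m.any() else '')
    # block top
    m=(abs(p[:,0]-.5)<.13)&(abs(p[:,1]+.32)<.06)&(abs(p[:,2]-.057)<.006)
    if m.sum()>20:
        r=cv2.minAreaRect((p[m][:,:2]*1000).astype(np.float32));print(' block',m.sum(),np.median(p[m][:,2]),r)
    m=(abs(p[:,0]-.5)<.13)&(abs(p[:,1]+.32)<.06)&(p[:,2]>.075)
    print(' above block',m.sum());
    m=(np.hypot(p[:,0]-.495,p[:,1]+.32)<.03)&(p[:,2]>.07);print(' pin',m.sum(),p[m].mean(0),p[m].max(0),p[m].min(0)) if m.any() else 0
    m=(np.hypot(p[:,0]-.56,p[:,1]-.08)<.16)&(p[:,2]>.1)&(p[:,2]<.112);
    # tube
w=cs['wrist']
for nm,rc in(('lh',(119,171.5)),('hinge',(84,280))):
    d=ray(w,rc,True);o=np.array(w['origin']);z=.085 if nm=='lh' else .091
    print(nm,o+d*(z-o[2])/d[2],pt(w,rc,True))
for n in('scene','side'):
    for t,z in(('pin',.056),('lower_hole',.085),('hinge',.085),('hexbolt',.056),('eyebolt',.056)):
        for r in env.pinpoint(n,t)[:3]:
            d=ray(cs[n],r['location']);o=np.array(cs[n]['origin']);print(n,t,np.round(r['location'],1),(o+d*(z-o[2])/d[2])[:2])
```

```text
scene table z -0.0017016430830996132
 ear 101 [0.4916 0.0605 0.0829]
 block 469 0.054291743461548636 ((501.458984375, -312.3787841796875), (65.24449157714844, 209.92796325683594), 75.6427001953125)
 above block 57
 pin 36 [ 0.5034 -0.3107  0.0837] [ 0.5127 -0.2991  0.0943] [ 0.4923 -0.323   0.0707]
side table z 0.00167036650492286
 ear 132 [0.4901 0.0561 0.0852]
 block 1324 0.05716041165864494 ((498.0657043457031, -315.3288269042969), (67.92662811279297, 209.81613159179688), 74.2711410522461)
 above block 166
 pin 105 [ 0.4975 -0.3182  0.0855] [ 0.5096 -0.299   0.0976] [ 0.4875 -0.3264  0.0705]
wrist table z -0.0007739057599642496
 ear 1579 [0.4917 0.0598 0.0841]
 above block 0
lh [0.4926 0.0596 0.085 ] [ 0.4682  0.0538 -0.0006]
hinge [0.5983 0.0917 0.091 ] [0.5981 0.0916 0.0936]
scene pin [145.5 157.5] [ 0.5221 -0.3221]
scene lower_hole [237.3 249.6] [0.664  0.2159]
scene lower_hole [242.5 391.4] [0.414 0.601]
scene lower_hole [180.  241.9] [0.4873 0.0588]
scene hinge [283.5 371.2] [0.5821 0.6071]
scene hinge [210.8 226.4] [0.6253 0.093 ]
scene hinge [282.5 238.1] [0.8116 0.2767]
scene hexbolt [135.5 177.4] [ 0.4358 -0.2948]
scene hexbolt [199.7 337.1] [0.3437 0.3734]
scene eyebolt [151.  151.4] [ 0.5571 -0.3215]
side pin [289.2 284.3] [ 0.4972 -0.3129]
side lower_hole [203.4 258.7] [0.5025 0.065 ]
side lower_hole [165.2 296.3] [0.6837 0.301 ]
side lower_hole [133.  219.6] [0.4478 0.6625]
side hinge [127.7 256.6] [0.6082 0.6857]
side hinge [158.4 333.3] [0.8306 0.3264]
side hinge [193.2 288. ] [0.607  0.1085]
side hexbolt [287.4 254.7] [ 0.426  -0.2911]
side eyebolt [288.9 313.2] [ 0.568  -0.3265]
```

Confirmed: the middle one is the pin (plain round handle), at about (0.499, -0.314). Lower hole ≈ (0.492, 0.060), hinge ≈ (0.603, 0.0925), clamp yaw ≈ 16.5°. I'll lift, close the fingers and turn the jaws, then go behind the cap.

```bash
python3 -m creep '{"hand":[0,0,0,0,0],"delta_pos":[[0,0,-0.025],[0,0,-0.03],[0,0,-0.03],[0,0,0],[0,0,0]],"turn":[0,0,1,1,1]}'
python3 -m creep '{"hand":[0,0,0,0,0],"delta_pos":[[0,0,0],[0,0,0],[0,0,0],[0,0,0],[0,0,0]],"turn":[1,1,1,1,1]}'
python3 -c "
from h import *
s=env.get_state();print(s['joint_pos'],s['orientation'],s['tcp_pos'])"
```

```text
clock: 3.02
tcp_pos: [0.5761, -0.0001, 0.287]
orientation: [0.001, 0.795, 0.607, 0.001]
wrist_force: [0.2, -0.5, -0.5]
finger_gap: 0.0254
clock: 3.43
tcp_pos: [0.575, -0.0, 0.2849]
orientation: [0.0, 0.907, 0.421, 0.0]
wrist_force: [0.1, 0.3, -0.5]
finger_gap: 0.0002
[-1.39624539e-01  3.06259991e-01  2.01424397e-01  1.46590325e+00
  2.92035588e-05  2.13364016e+00] [3.33787583e-06 9.07222034e-01 4.20652090e-01 3.20643477e-05] [ 5.75014698e-01 -1.65264870e-05  2.84916232e-01]
```

```bash
python3 -m creep '{"hand":[0,0,0,0,0],"delta_pos":[[0,0,0],[0,0,0],[0,0,0],[0,0,0],[0,0,0]],"turn":[1,1,1,1,1]}'
python3 -m creep '{"hand":[0,0,0,0,0],"delta_pos":[[0.032,-0.016,0],[0.032,-0.016,0],[0.032,-0.016,0],[0.032,-0.016,0],[0.032,-0.016,0]],"turn":[0,0,0,0,0]}'
python3 - <<'E'
from h import *
np.set_printoptions(precision=4,suppress=True)
s=env.get_state();print(s['joint_pos'],s['orientation'],s['tcp_pos'])
w=snap('wrist','w1.png');snap('side','s1.png')
E
```

```text
clock: 3.85
tcp_pos: [0.575, -0.0, 0.2849]
orientation: [0.0, 0.977, 0.214, 0.0]
wrist_force: [0.7, -0.6, 0.9]
finger_gap: 0.0002
clock: 4.27
tcp_pos: [0.6647, 0.1131, 0.285]
orientation: [0.0, 0.976, 0.216, 0.0]
wrist_force: [0.4, -0.8, 0.4]
finger_gap: 0.0001
[ 0.0496  0.5257  0.5325  1.5773 -0.      2.7551] [0.     0.9763 0.2163 0.0002] [0.6647 0.1131 0.285 ]
```

View pics/w1.png

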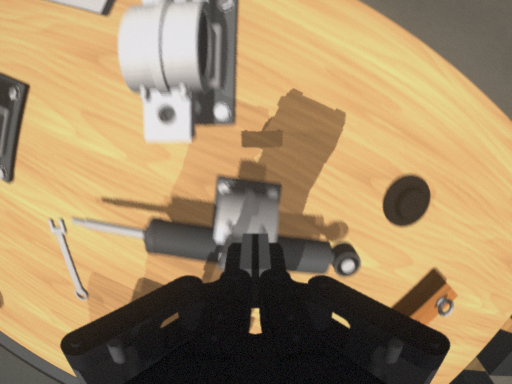

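View pics/s1.png

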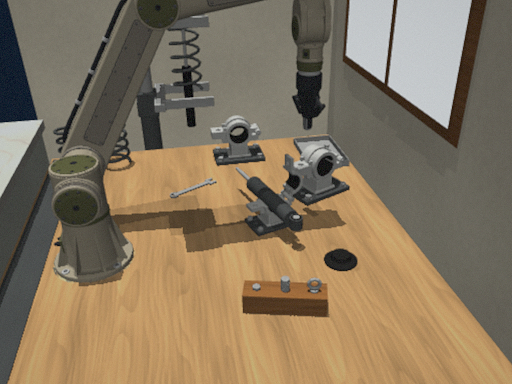

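```bash
cat >> h.py <<'E'
def cloud(c,fish=False):
    v,u=np.mgrid[:384,:512]
    x=(u-c['cx'])/c['fx'];y=(v-c['cy'])/c['fy']
    if fish:
        t=np.hypot(x,y);s=np.sinc(t/np.pi);X=np.stack([x*s,y*s,np.cos(t)],-1);X=X/X[...,2:]
    else: X=np.stack([x,y,np.ones_like(x)],-1)
    P=X*c['depth'][...,None]@rot(c['orientation']).T+c['origin']
    return P,c['depth']>0
YAW=np.deg2rad(16.5);H=np.array([.6032,.0925,.085])
C=np.array([[np.cos(YAW),-np.sin(YAW),0],[np.sin(YAW),np.cos(YAW),0],[0,0,1]])
def toclamp(P): return (P-H)@C   # hinge-origin clamp axes
E
python3 - <<'E'
from h import *
np.set_printoptions(precision=4,suppress=True,linewidth=150)
for n in('wrist','scene','side'):
    c=snap(n);P,ok=cloud(c,n=='wrist');q=toclamp(P[ok])
    m=(abs(q[:,1])<.035)&(abs(q[:,0])<.06)&(q[:,2]>-.02)&(q[:,2]<.16)
    q=q[m];print(n,m.sum())
    for z in np.arange(-.02,.16,.015):
        s=q[(q[:,2]>=z)&(q[:,2]<z+.015)]
        if len(s): print(' z%.3f'%z,len(s),'x',s[:,0].min(),np.median(s[:,0]),s[:,0].max(),'y',s[:,1].min(),s[:,1].max())
E
```

```text
wrist 2586
 z0.010 95 x -0.05987955834656564 -0.05137551882462727 -0.04485877083404668 y 0.024088444589562663 0.03489823996387509
 z0.025 5 x -0.05938473378555349 -0.05733708438181351 -0.05288528852366546 y 0.027638648250523815 0.03433109185016673
 z0.040 82 x 0.036072340160029054 0.03736594035544513 0.04179586366285986 y -0.02715928014531714 0.032292400697551314
 z0.055 397 x 0.0342723985430937 0.03716263717936284 0.041956654731688615 y -0.02763218655428048 0.03238576485745848
 z0.070 833 x 0.02352648469252334 0.031646843806289814 0.04095690785096561 y -0.027613683539142612 0.032192005131758114
 z0.085 1071 x -0.0015966367608792875 0.019560677527953867 0.0325734771191355 y -0.02818098435117318 0.031579472015991136
 z0.100 76 x 0.008410508272654186 0.01344097338865113 0.019219118716335182 y -0.016207698707748623 0.021349608899203676
 z0.115 13 x 0.007664099688641841 0.008103606176949087 0.00892820588039665 y 0.020426632606981344 0.021570290306751956
 z0.130 14 x -0.0006268660796438458 0.005806794617083271 0.00885315095728891 y 0.020704486887406708 0.021746618637847808
scene 559
 z-0.
[... 1949 characters left out ...]
222574662 0.02059297926799566 0.03862393541015665 y -0.030748471711310163 0.027051470244347765
 z0.070 36 x 0.006049213908292382 0.02099630750978758 0.036842601355653336 y -0.029136156014284823 0.018760773265446607
 z0.085 57 x -0.0027128194768062204 0.004302063351612664 0.03224089451736805 y -0.03169352451379893 0.026602194237566212
 z0.100 47 x -0.004838466908549646 4.25009959071465e-05 0.0165902288071046 y -0.019871273558753528 0.023342073026041462
 z0.115 41 x -0.003845918066388376 -0.0007092373258182073 0.007885670174437632 y -0.022245077042087336 0.022300473045594103
 z0.130 43 x -0.003425030366767014 0.0002528072931005194 0.0096486110231815 y -0.022726556088261143 0.026223405950496728
```

```bash
sed -i 's/H=np.array.*/H=np.array([.6025,.0947,.085])/' h.py
python3 -m creep '{"hand":[0,0,0,0,0],"delta_pos":[[0,0,0],[0,0,0],[0,0,0.029],[0,0,0.029],[0,0,0.029]],"turn":[0.85,0.85,0,0,0]}'
python3 -m creep '{"hand":[0,0,0,0,0],"delta_pos":[[-0.022,0,0],[-0.022,0,0],[-0.015,0,0],[-0.008,0,0],[-0.008,0,0]],"turn":[0,0,0,0,0]}'
python3 - <<'E'
from h import *
np.set_printoptions(precision=4,suppress=True)
s=env.get_state();print(s['joint_pos'],s['orientation'],toclamp(s['tcp_pos']))
E
```

```text
clock: 4.93
tcp_pos: [0.6638, 0.1107, 0.216]
orientation: [0.0, 0.99, 0.143, 0.001]
wrist_force: [0.3, -0.4, -0.8]
finger_gap: 0.0003
clock: 5.35
tcp_pos: [0.6057, 0.094, 0.2163]
orientation: [0.0, 0.99, 0.143, 0.001]
wrist_force: [0.1, 0.5, -0.1]
finger_gap: -0.0001
[ 0.0231  0.3875  0.1511  1.333  -0.0001  2.8781] [0.0001 0.9898 0.1428 0.0007] [ 0.0028 -0.0016  0.1313]
```

```bash
python3 -m creep '{"hand":[0,0,0,0,0],"delta_pos":[[-0.017,0,0.001],[-0.017,0,0.001],[-0.015,0,0.0055],[-0.015,0,0.0055],[-0.014,0,0.0055]],"turn":[0,0,0,0,0]}'
python3 - <<'E'
from h import *
np.set_printoptions(precision=4,suppress=True)
s=env.get_state();print(toclamp(s['tcp_pos']))
snap('side','s2.png')
E
```

```text
clock: 5.77
tcp_pos: [0.5463, 0.0767, 0.2009]
orientation: [0.0, 0.99, 0.143, 0.001]
wrist_force: [0.0, -0.1, 0.8]
finger_gap: -0.0006
[-0.059  -0.0013  0.1159]
```

View pics/s2.png

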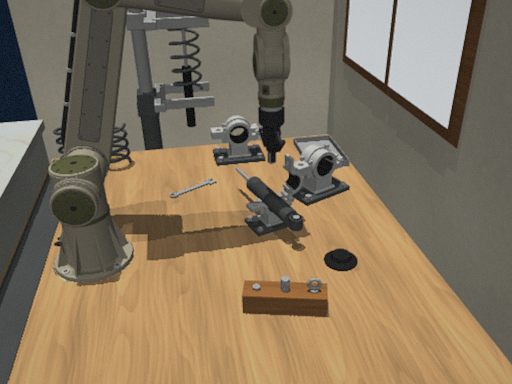

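Run:
```python
from h import *
np.set_printoptions(precision=4,suppress=True,linewidth=150)
snap('wrist','w3.png')
c=snap('side');cv2.imwrite('pics/s3.png',cv2.resize(c['pixels'][90:260,210:340,::-1],None,fx=4.,fy=3.5,interpolation=3)[:,:,:])
for n in('scene','side'):
    c=snap(n);P,ok=cloud(c,n=='wrist');q=toclamp(P[ok])
    m=(abs(q[:,1])<.035)&(abs(q[:,0])<.2)&(q[:,2]>.03)&(q[:,2]<.25)
    q=q[m];print(n,m.sum())
    for z in np.arange(.03,.25,.02):
        s=q[(q[:,2]>=z)&(q[:,2]<z+.02)]
        if len(s): print(' z%.3f'%z,len(s),'x',s[:,0].min(),np.median(s[:,0]),s[:,0].max(),'y',s[:,1].min(),s[:,1].max())
```

```text
scene 796
 z0.030 27 x 0.010178088148958729 0.03556615980452365 0.04142609867462509 y -0.029981069413900503 0.03054526074457383
 z0.050 78 x 0.029340550130481306 0.03815741698486601 0.04375539074319551 y -0.029919076769316915 0.030438822798362016
 z0.070 146 x 0.007038213441291466 0.028614801027354475 0.04459408999538201 y -0.029802595228574355 0.030960073659176548
 z0.090 121 x -0.001897524391446844 0.010855108594259399 0.027015763004099032 y -0.029064630225602246 0.03113231007678508
 z0.110 41 x 0.002405430675554822 0.008815107754361538 0.012184831414902812 y -0.020416794776076067 0.020231954014908862
 z0.130 75 x -0.061171952886526826 0.001958614994103277 0.011440863099712456 y -0.019520194569063863 0.020902958099192407
 z0.150 37 x -0.06368773910028867 -0.048829495280677745 -0.04562059074017404 y -0.018201650969975197 0.01373141516228621
 z0.170 95 x -0.07120691862693668 -0.04884230532318316 -0.04293305528673408 y -0.03256090255460603 0.03415301926987648
 z0.190 58 x -0.06700115046596933 -0.04518423633740727 -0.03854315217092125 y -0.0347114270286107 0.03491489681014434
 z0.210 7
[... 856 characters left out ...]
07140113710743584 -0.0026166334559176046 0.00993335426467511 y -0.02360520969553205 0.021680426590861123
 z0.150 52 x -0.07096968847604894 -0.06326818724110518 -0.05046126785449083 y -0.01883954365776387 0.0065853409296605095
 z0.170 69 x -0.0726107214581818 -0.0685904828511917 -0.04553663580296804 y -0.03465104810524346 0.03260863304756603
 z0.190 57 x -0.07732531327543675 -0.07089589478310117 -0.057089514333884116 y -0.03377536226097695 0.03262644955961288
 z0.210 68 x -0.07903396882364214 -0.07223787776816817 -0.05582113281143313 y -0.03453284322993722 0.01922516305883504
 z0.230 81 x -0.07998226247662751 -0.06973911494281494 -0.04771302699707708 y -0.03446790899801991 0.03392619119684906
```

View pics/s3.png

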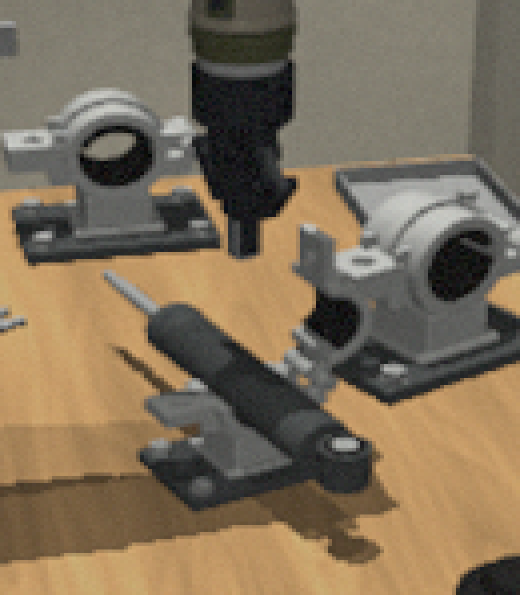

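View pics/w3.png

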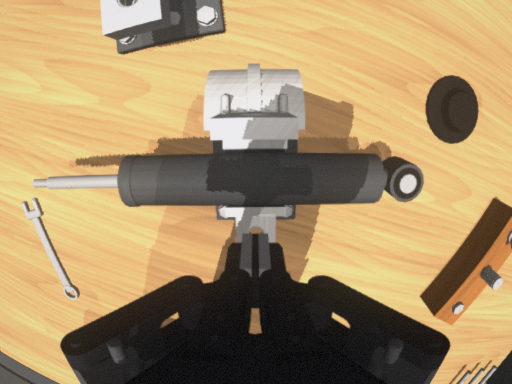

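Run:
```python
from h import *
np.set_printoptions(precision=4,suppress=True,linewidth=150)
s=env.get_state();print(toclamp(s['tcp_pos']),env.nose_length,s['joint_pos'])
for n in('scene','side'):
    c=snap(n);P,ok=cloud(c);q=toclamp(P)
    m=ok&(abs(q[...,1])<.03)&(abs(q[...,0]+.06)<.025)&(q[...,2]>.06)&(q[...,2]<.2)
    print(n,np.sort(q[m][:,2])[:8]); i=np.argwhere(m); print(i[:,0].max(), i[i[:,0].argmax()])
    o=C@np.array([-.059,-.0013,.105])+H
    d=rot(c['orientation']).T@(o-c['origin']);print('expected tip px row,col',c['cy']+c['fy']*d[1]/d[2],c['cx']+c['fx']*d[0]/d[2])
    p0=c['pixels'];
```

```text
[-0.0576 -0.0012  0.1162] 0.011 [-0.0052  0.2737 -0.0465  1.2488  0.      2.8488]
scene [0.1263 0.1315 0.1338 0.1344 0.137  0.1376 0.1376 0.1394]
172 [172 235]
expected tip px row,col 174.4116714539943 235.86032097915884
side [0.132  0.1328 0.1331 0.1336 0.1341 0.1355 0.1358 0.1361]
163 [163 270]
expected tip px row,col 170.38360369566576 271.46784882254394
```

Depth and pixels both say the closed fingertips sit ~15 mm above the reported TCP, not 11 mm below it. That explains how they passed over the upright cap without touching. I'll go back over the top and push lower.

```bash
python3 -m creep '{"hand":[0,0,0,0,0],"delta_pos":[[0,0,-0.035],[0.034,0,0],[0.045,0,0],[0.045,0,0],[0.012,0,0]],"turn":[0,0,0,0,0]}'
python3 -m creep '{"hand":[0,0,0,0,0],"delta_pos":[[0,0,0.022],[0,0,0.022],[0,0,0],[0,0,0],[0,0,0]],"turn":[0,0,0,0,0]}'
python3 - <<'E'
from h import *
np.set_printoptions(precision=4,suppress=True,linewidth=150)
s=env.get_state();print(toclamp(s['tcp_pos']))
for n in('scene','side'):
    c=snap(n,n+'4.png');P,ok=cloud(c);q=toclamp(P)
    m=ok&(abs(q[...,1])<.03)&(abs(q[...,0]-.055)<.025)&(q[...,2]>.06)&(q[...,2]<.2)
    print(n,np.sort(q[m][:,2])[:8])
E
```

```text
clock: 6.53
tcp_pos: [0.6555, 0.1094, 0.227]
orientation: [-0.0, 0.99, 0.144, 0.001]
wrist_force: [-0.7, 0.0, -0.6]
finger_gap: -0.0002
clock: 6.95
tcp_pos: [0.6514, 0.1083, 0.1941]
orientation: [0.0, 0.99, 0.144, 0.0]
wrist_force: [-0.6, 0.6, -0.6]
finger_gap: 0.0
[ 0.0507 -0.0009  0.1091]
scene [0.06   0.0601 0.0607 0.0607 0.0612 0.0619 0.0626 0.0627]
side [0.0607 0.0618 0.0624 0.064  0.0652 0.0655 0.0668 0.0698]
```

View pics/side4.png

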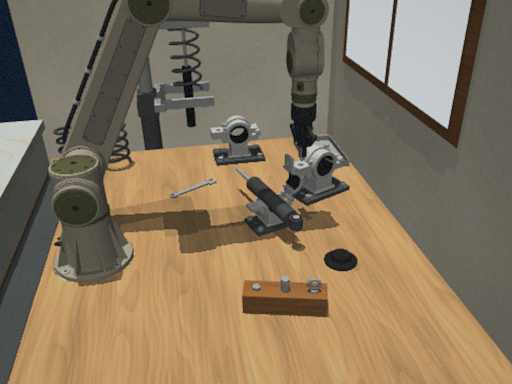

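```bash
python3 -m creep '{"hand":[0,0,0,0,0],"delta_pos":[[0,0,0.01],[-0.02,0,0],[-0.018,0,0],[-0.01,0,0],[-0.01,0,0]],"turn":[0,0,0,0,0]}'
python3 -m creep '{"hand":[0,0,0,0,0],"delta_pos":[[-0.01,0,0],[-0.01,0,0],[-0.01,0,0],[-0.01,0,0.002],[0,0,0]],"turn":[0,0,0,0,0]}'
python3 - <<'E'
from h import *
np.set_printoptions(precision=4,suppress=True,linewidth=150)
s=env.get_state();print(toclamp(s['tcp_pos']))
c=snap('side');cv2.imwrite('pics/s5.png',cv2.resize(c['pixels'][90:260,210:340,::-1],None,fx=4.,fy=3.5,interpolation=3)[:,:,:])
E
```

```text
clock: 7.47
tcp_pos: [0.6066, 0.095, 0.1857]
orientation: [-0.0, 0.99, 0.143, 0.001]
wrist_force: [2.5, 0.7, -1.7]
finger_gap: 0.0001
clock: 7.88
tcp_pos: [0.574, 0.0855, 0.1837]
orientation: [0.0, 0.99, 0.143, -0.001]
wrist_force: [0.0, -0.1, -0.0]
finger_gap: -0.0002
[-0.0299 -0.0007  0.0987]
```

View pics/s5.png

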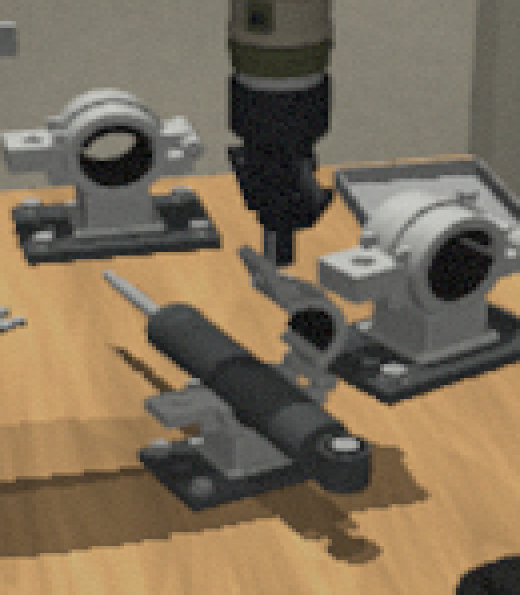

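```bash
python3 -m creep '{"hand":[0,0,0,0,0],"delta_pos":[[-0.019,0,0.004],[-0.019,0,0.006],[-0.018,0,0.008],[-0.011,0,0.012],[-0.010,0,0.012]],"turn":[0,0,0,0,0]}'
python3 -m creep '{"hand":[0,0,0,0,0],"delta_pos":[[-0.007,0,0.012],[-0.007,0,0.012],[-0.006,0,0.012],[-0.004,0,0.01],[0,0,0]],"turn":[0,0,0,0,0]}'
python3 - <<'E'
from h import *
np.set_printoptions(precision=4,suppress=True,linewidth=150)
s=env.get_state();print(toclamp(s['tcp_pos']))
c=snap('side');cv2.imwrite('pics/s6.png',cv2.resize(c['pixels'][90:260,210:340,::-1],None,fx=4.,fy=3.5,interpolation=3)[:,:,:])
E
```

```text
clock: 8.35
tcp_pos: [0.5164, 0.0682, 0.1502]
orientation: [0.0, 0.99, 0.143, 0.0]
wrist_force: [0.4, -0.1, 0.8]
finger_gap: 0.0003
clock: 8.77
tcp_pos: [0.4966, 0.0629, 0.1117]
orientation: [-0.0, 0.99, 0.143, -0.002]
wrist_force: [-0.8, -0.6, 0.0]
finger_gap: 0.0
[-0.1106 -0.0004  0.0267]
```

View pics/s6.png

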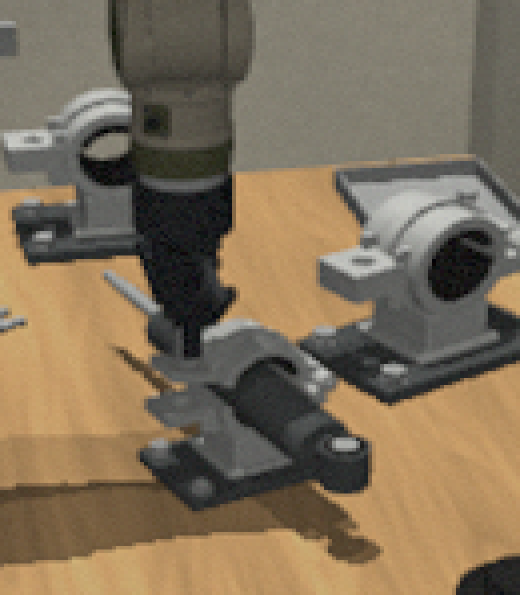

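```bash
python3 -m creep '{"hand":[0,0,0,0,0],"delta_pos":[[-0.012,0,0.006],[-0.006,0,0.007],[0,0,0.007],[0,0,0.006],[0,0,0]],"turn":[0,0,0,0,0]}'
python3 -m creep '{"hand":[0,0,0,0,0],"delta_pos":[[0,0,0.003],[0,0,0.003],[0,0,0.002],[0,0,0.002],[0,0,0]],"turn":[0,0,0,0,0]}'
python3 - <<'E'
from h import *
np.set_printoptions(precision=4,suppress=True,linewidth=150)
s=env.get_state();print(toclamp(s['tcp_pos']))
c=snap('side');cv2.imwrite('pics/s7.png',cv2.resize(c['pixels'][90:260,210:340,::-1],None,fx=4.,fy=3.5,interpolation=3)[:,:,:])
E
```

```text
clock: 9.23
tcp_pos: [0.4842, 0.059, 0.0916]
orientation: [-0.0, 0.99, 0.143, -0.001]
wrist_force: [-0.1, 0.4, 0.0]
finger_gap: -0.0002
clock: 9.65
tcp_pos: [0.4845, 0.0588, 0.0848]
orientation: [0.0, 0.99, 0.143, 0.0]
wrist_force: [-3.1, -1.0, 4.0]
finger_gap: -0.0002
[-0.1234 -0.0009 -0.0002]
```

View pics/s7.png

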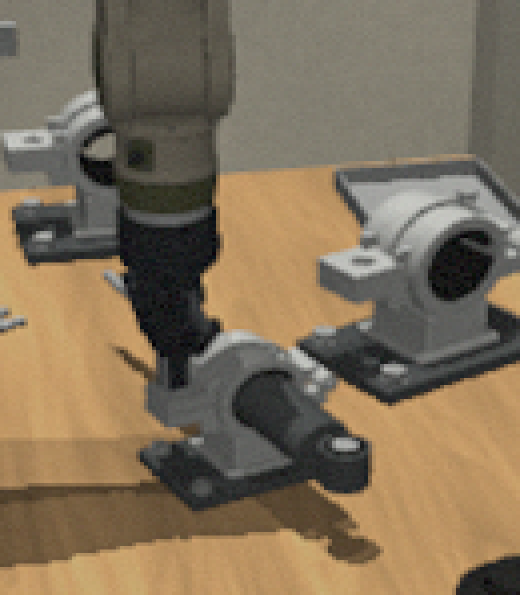

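```bash
python3 -m creep '{"hand":[0,0,0,0,0],"delta_pos":[[0,0,0.002],[0,0,0.002],[0,0,0.002],[0,0,0.002],[0,0,0]],"turn":[0,0,0,0,0]}'
python3 -m creep '{"hand":[0,0,0,0,0],"delta_pos":[[0,0,0],[0,0,-0.04],[0,0,-0.045],[0,0,-0.05],[0,0,-0.05]],"turn":[0,0,0,0,0]}'
python3 - <<'E'
from h import *
np.set_printoptions(precision=4,suppress=True,linewidth=150)
s=env.get_state();print(s['tcp_pos'],toclamp(s['tcp_pos']),s['joint_pos'])
snap('wrist','w8.png')
E
```

```text
clock: 10.12
tcp_pos: [0.4841, 0.0587, 0.0804]
orientation: [0.001, 0.99, 0.144, 0.0]
wrist_force: [-9.2, -0.3, 21.6]
finger_gap: 0.0
clock: 10.53
tcp_pos: [0.4841, 0.059, 0.2275]
orientation: [-0.0, 0.99, 0.144, -0.0]
wrist_force: [1.0, -0.2, 0.1]
finger_gap: 0.0001
[0.4841 0.059  0.2275] [-0.1236 -0.0006  0.1425] [-0.0436  0.1413 -0.1491  1.2808  0.0002  2.81  ]
```

View pics/w8.png

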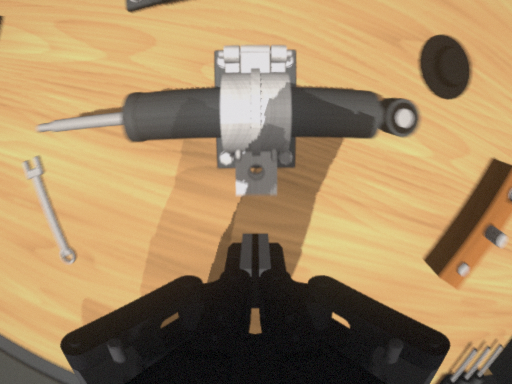

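```bash
python3 -m creep '{"hand":[50,50,50,50,50],"delta_pos":[[-0.0115,0.045,0],[-0.0115,0.045,0],[-0.0115,0.045,0],[-0.0115,0.045,0],[-0.0115,0.045,0]],"turn":[0,0,0,0,0]}'
python3 -m creep '{"hand":[50,50,50,50,50],"delta_pos":[[-0.0115,0.045,0],[-0.0115,0.045,0],[-0.0115,0.045,0],[-0.0115,0.045,0],[-0.0115,0.045,0]],"turn":[0,0,0,0,0]}'
python3 -m creep '{"hand":[50,50,50,50,50],"delta_pos":[[0,0,0],[0,0,0],[0,0,0],[0,0,0],[0,0,0]],"turn":[1,1,1,1,1]}'
python3 - <<'E'
from h import *
np.set_printoptions(precision=4,suppress=True,linewidth=150)
s=env.get_state();print(s['tcp_pos'],s['joint_pos'])
c=snap('wrist','w9.png');print(c['origin'])
snap('side','s9.png')
E
```

```text
clock: 11.0
tcp_pos: [0.4917, -0.1283, 0.2262]
orientation: [0.0, 0.99, 0.144, 0.001]
wrist_force: [0.7, -0.0, 0.4]
finger_gap: 0.0501
clock: 11.42
tcp_pos: [0.4986, -0.3144, 0.2259]
orientation: [0.0, 0.99, 0.143, 0.0]
wrist_force: [-0.4, 1.0, -0.1]
finger_gap: 0.0501
clock: 11.83
tcp_pos: [0.4987, -0.3128, 0.2256]
orientation: [-0.0, 0.997, -0.076, 0.0]
wrist_force: [0.2, 0.4, -1.4]
finger_gap: 0.0502
[ 0.4987 -0.3128  0.2256] [-0.6966  0.3383  0.1025  1.335   0.0002  2.598 ]
[ 0.5768 -0.3253  0.3819]
```

View pics/w9.png

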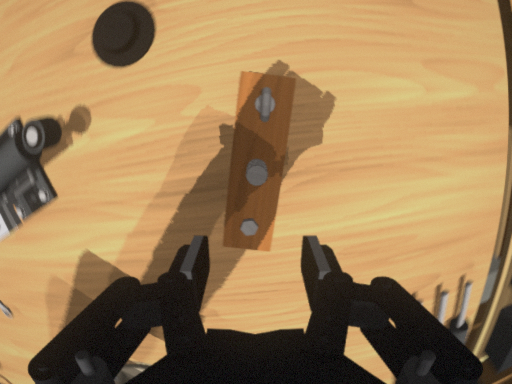

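View pics/s9.png

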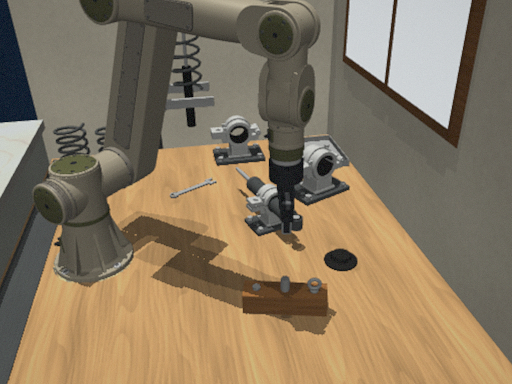

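Run:
```python
from h import *
np.set_printoptions(precision=4,suppress=True,linewidth=150)
s=env.get_state()
c=snap('wrist');P,ok=cloud(c,True)
m=ok&(np.hypot(P[...,0]-.5,P[...,1]+.314)<.03)&(P[...,2]>.086)&(P[...,2]<.1)
q=P[m];print('pin top',m.sum(),q.mean(0),(q.max(0)+q.min(0))/2,q.max(0)-q.min(0))
m=ok&(P[...,2]>.05)&(P[...,2]<.06)&(abs(P[...,0]-.5)<.13)&(abs(P[...,1]+.32)<.07)
print('block',np.median(P[m][:,2]),cv2.minAreaRect((P[m][:,:2]*1000).astype(np.float32)))
# fingers
m=ok&(P[...,2]>.2)
for n in('side','scene'):
    c=snap(n);P,ok=cloud(c)
    m=ok&(np.hypot(P[...,0]-s['tcp_pos'][0],P[...,1]-s['tcp_pos'][1])<.06)&(P[...,2]>.15)&(P[...,2]<.3)
    print(n,'finger z',np.sort(P[m][:,2])[:10])
    m2=m&(P[...,2]<.255);q=P[m2];print(q.mean(0),q.min(0),q.max(0))
```

```text
pin top 372 [ 0.5003 -0.3147  0.0908] [ 0.4998 -0.3146  0.0896] [0.0215 0.0223 0.007 ]
block 0.055270444649973494 ((499.0414733886719, -314.61920166015625), (60.71057891845703, 210.1293487548828), 74.63301086425781)
side finger z [0.2427 0.2441 0.2448 0.245  0.2453 0.2457 0.2458 0.2459 0.2466 0.2471]
[ 0.4936 -0.3373  0.2497] [ 0.4833 -0.3517  0.2427] [ 0.5051 -0.2827  0.2549]
scene finger z [0.237  0.2375 0.2403 0.2419 0.2421 0.2429 0.2445 0.2446 0.2459 0.2464]
[ 0.5015 -0.3113  0.2478] [ 0.4865 -0.3429  0.237 ] [ 0.517  -0.2744  0.2547]
```

```bash
python3 -m creep '{"hand":[50,50,50,50,50],"delta_pos":[[0,0,0],[0,0,0],[0.0015,0.002,0.03],[0,0,0.035],[0,0,0.035]],"turn":[0.65,0.65,0,0,0]}'
python3 - <<'E'
from h import *
np.set_printoptions(precision=4,suppress=True,linewidth=150)
s=env.get_state();print(s['tcp_pos'],s['joint_pos'])
w=snap('wrist')['pixels'];q=snap('side')['pixels'][190:330,220:350];r=snap('scene')['pixels'][90:190,120:230]
im=np.zeros((600,800,3),np.uint8);im[:300,:400]=cv2.resize(w,(400,300));im[:420,405:795]=cv2.resize(q,(390,420),interpolation=3);im[300:600,:330]=cv2.resize(r,(330,300),interpolation=3)
cv2.imwrite('pics/m10.png',im[:,:,::-1])
E
```

```text
clock: 12.5
tcp_pos: [0.5, -0.3147, 0.1461]
orientation: [0.001, 0.992, -0.13, 0.001]
wrist_force: [0.1, -0.1, 0.2]
finger_gap: 0.0503
[ 0.5    -0.3147  0.1461] [-0.6977  0.3696 -0.0487  1.1496  0.0001  2.7039]
```

View pics/m10.png

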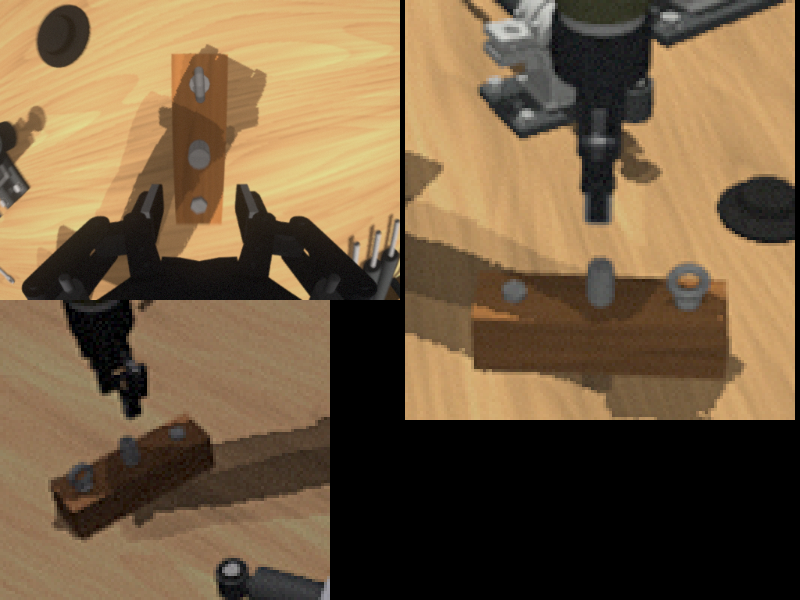

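```bash
python3 -m creep '{"hand":[50,50,50,50,50],"delta_pos":[[0,0,0.03],[0,0,0.03],[0,0,0.025],[0,0,0.01],[0,0,0]],"turn":[0,0,0,0,0]}'
python3 - <<'E'
from h import *
np.set_printoptions(precision=4,suppress=True,linewidth=150)
s=env.get_state();print(s['tcp_pos'],s['joint_pos'])
w=snap('wrist')['pixels'];q=snap('side')['pixels'][220:330,220:350];r=snap('scene')['pixels'][90:190,120:230]
im=np.zeros((600,800,3),np.uint8);im[:300,:400]=cv2.resize(w,(400,300));im[:420,405:795]=cv2.resize(q,(390,420),interpolation=3);im[300:600,:330]=cv2.resize(r,(330,300),interpolation=3)
cv2.imwrite('pics/m11.png',im[:,:,::-1])
E
```

```text
clock: 13.07
tcp_pos: [0.4991, -0.314, 0.0698]
orientation: [-0.0, 0.991, -0.13, -0.001]
wrist_force: [0.4, -1.0, 0.1]
finger_gap: 0.0499
[ 0.4991 -0.314   0.0698] [-0.6977  0.4238 -0.1642  0.9842  0.0001  2.7051]
```

View pics/m11.png

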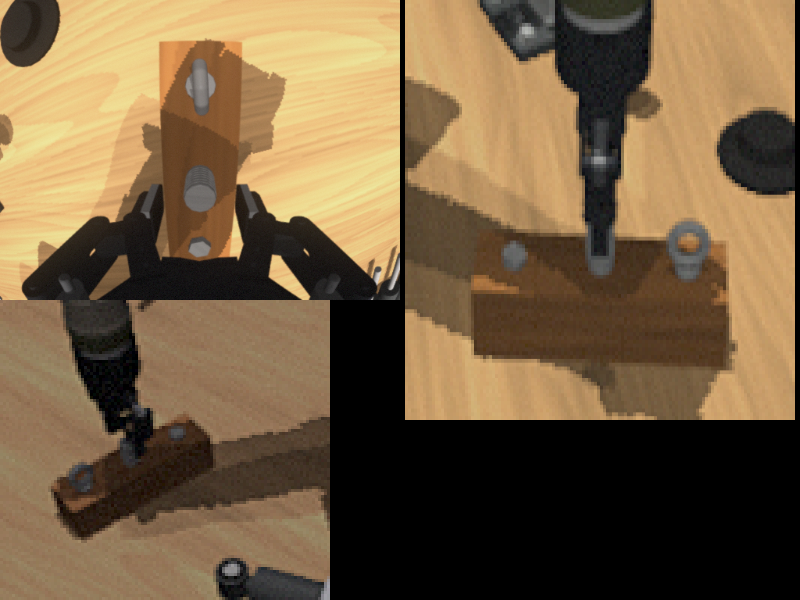

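```bash
python3 -m creep '{"hand":[50,50,50,50,50],"delta_pos":[[0,0,0.012],[0,0,0.01],[0,0,0.006],[0,0,0],[0,0,0]],"turn":[0,0,0,0,0]}' 80
python3 -m creep '{"hand":[0,0,0,0,0],"delta_pos":[[0,0,0],[0,0,0],[0,0,0],[0,0,0],[0,0,0]],"turn":[0,0,0,0,0]}' 80
python3 - <<'E'
from h import *
np.set_printoptions(precision=4,suppress=True,linewidth=150)
s=env.get_state();print(s['tcp_pos'],s['joint_pos'])
w=snap('wrist')['pixels'];q=snap('side')['pixels'][220:330,220:350];r=snap('scene')['pixels'][90:190,120:230]
im=np.zeros((600,800,3),np.uint8);im[:300,:400]=cv2.resize(w,(400,300));im[:420,405:795]=cv2.resize(q,(390,420),interpolation=3);im[300:600,:330]=cv2.resize(r,(330,300),interpolation=3)
cv2.imwrite('pics/m12.png',im[:,:,::-1])
E
```

```text
clock: 13.63
tcp_pos: [0.4988, -0.3139, 0.0471]
orientation: [-0.0, 0.991, -0.131, -0.001]
wrist_force: [-0.5, -0.3, -0.2]
finger_gap: 0.0495
clock: 14.05
tcp_pos: [0.4996, -0.3145, 0.0483]
orientation: [0.0, 0.991, -0.131, 0.0]
wrist_force: [-0.4, -0.1, 3.1]
finger_gap: 0.0199
[ 0.4996 -0.3145  0.0483] [-0.6978  0.4423 -0.1935  0.9339  0.      2.7056]
```

View pics/m12.png

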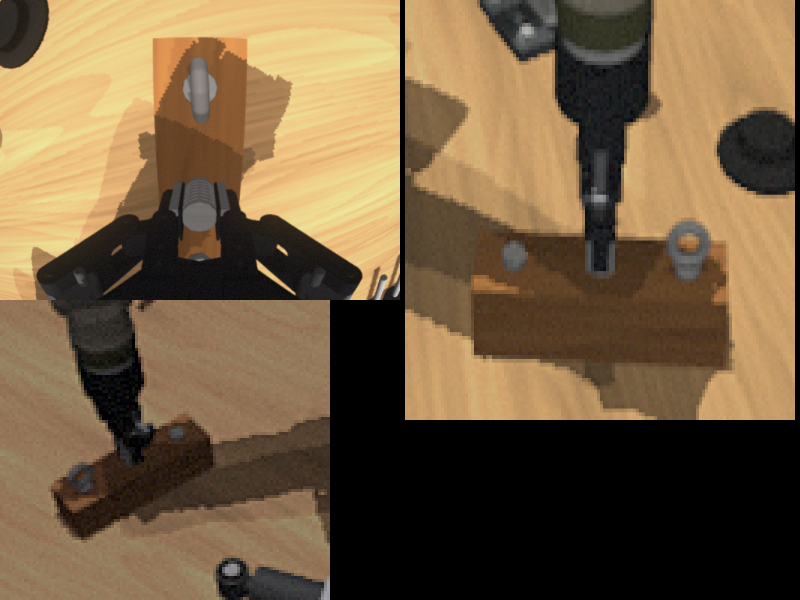

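```bash
python3 -m creep '{"hand":[0,0,0,0,0],"delta_pos":[[0,0,-0.02],[0,0,-0.04],[0,0,-0.045],[0,0,-0.045],[0,0,-0.04]],"turn":[0,0,0,0,0]}'
python3 - <<'E'
from h import *
np.set_printoptions(precision=4,suppress=True,linewidth=150)
s=env.get_state();print(s['tcp_pos'],s['joint_pos'])
w=snap('wrist')['pixels'];q=snap('side')['pixels'][170:330,210:350];r=snap('scene')['pixels'][90:190,120:230]
im=np.zeros((600,800,3),np.uint8);im[:300,:400]=cv2.resize(w,(400,300));im[:445,405:795]=cv2.resize(q,(390,445),interpolation=3);im[300:600,:330]=cv2.resize(r,(330,300),interpolation=3)
cv2.imwrite('pics/m13.png',im[:,:,::-1])
E
```

```text
clock: 14.62
tcp_pos: [0.4989, -0.3139, 0.2011]
orientation: [-0.0, 0.991, -0.131, -0.0]
wrist_force: [-0.6, -0.7, -0.8]
finger_gap: 0.0199
[ 0.4989 -0.3139  0.2011] [-0.6978  0.3467  0.0545  1.2794  0.0002  2.7056]
```

View pics/m13.png

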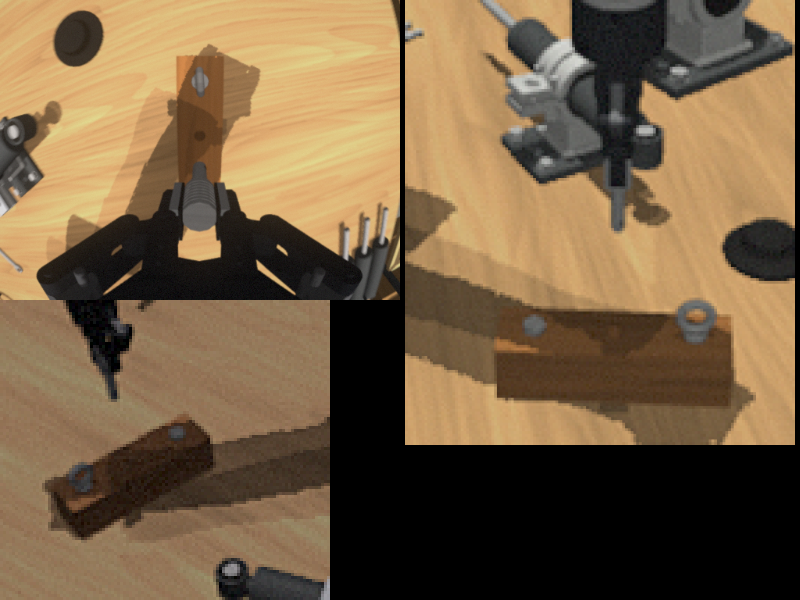

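```bash
python3 -m creep '{"hand":[0,0,0,0,0],"delta_pos":[[0,0,0],[0,0,0],[0,0,0],[0,0,0],[0,0,0]],"turn":[-1,-1,-1,-1,-1]}'
python3 -m creep '{"hand":[0,0,0,0,0],"delta_pos":[[0,0,0],[0,0,0],[0.0125,-0.045,0],[0.0125,-0.045,0],[0.0125,-0.045,0]],"turn":[-1,-0.3,0,0,0]}'
python3 -m creep '{"hand":[0,0,0,0,0],"delta_pos":[[0.0125,-0.045,0],[0.0125,-0.045,0],[0.0125,-0.045,0],[0.0125,-0.045,0],[0.0125,-0.045,0]],"turn":[0,0,0,0,0]}'
python3 -m creep '{"hand":[0,0,0,0,0],"delta_pos":[[0.0125,-0.045,0],[0.0125,-0.045,0],[0,0,0],[0,0,0],[0,0,0]],"turn":[0,0,0,0,0]}'
python3 - <<'E'
from h import *
np.set_printoptions(precision=4,suppress=True,linewidth=150)
s=env.get_state();print(s['tcp_pos'],s['orientation'],s['joint_pos'],toclamp(s['tcp_pos']))
c=snap('wrist','w14.png');np.savez('w14.npz',**c)
c=snap('side','s14.png')
E
```

```text
clock: 15.18
tcp_pos: [0.4982, -0.3133, 0.197]
orientation: [-0.002, 0.996, 0.089, -0.002]
wrist_force: [-0.9, -0.2, -1.7]
finger_gap: 0.0194
clock: 15.6
tcp_pos: [0.4958, -0.2007, 0.1968]
orientation: [-0.002, 0.99, 0.143, -0.002]
wrist_force: [-0.3, 0.8, -1.0]
finger_gap: 0.0199
clock: 16.02
tcp_pos: [0.4924, -0.0134, 0.1975]
orientation: [-0.001, 0.99, 0.143, -0.002]
wrist_force: [1.6, 0.9, -1.4]
finger_gap: 0.0199
clock: 16.43
tcp_pos: [0.492, 0.0593, 0.1982]
orientation: [0.0, 0.99, 0.144, -0.001]
wrist_force: [-0.0, 0.6, -1.8]
finger_gap: 0.0199
[0.492  0.0593 0.1982] [ 0.      0.9896  0.144  -0.0013] [-0.0418  0.169  -0.1881  1.2163 -0.0005  2.8109] [-0.116  -0.0025  0.1132]
```

View pics/w14.png

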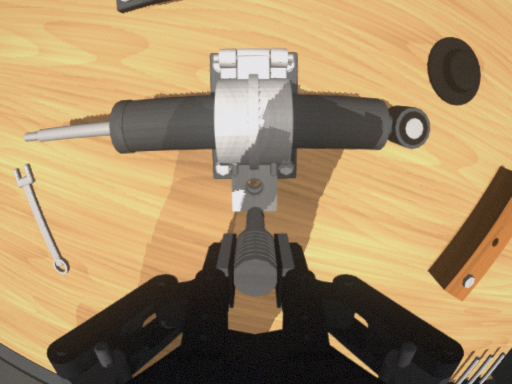

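Run:
```python
from h import *
np.set_printoptions(precision=4,suppress=True,linewidth=150)
c=dict(np.load('w14.npz'))
o=c['origin']
cv2.imwrite('pics/c14.png',cv2.resize(c['pixels'][150:300,190:320,::-1],None,fx=4,fy=4,interpolation=2))
P,ok=cloud(c,True);q=toclamp(P)
m=ok&(abs(q[...,1])<.035)&(q[...,0]>-.15)&(q[...,0]<-.09)&(q[...,2]>.0)&(q[...,2]<.03)
e=q[m];print('ear',m.sum(),e.min(0),e.max(0));A=np.c_[e[:,0],e[:,1],np.ones(len(e))];print('plane',np.linalg.lstsq(A,e[:,2],rcond=None)[0])
m=ok&(abs(q[...,1])<.04)&(q[...,0]>-.09)&(q[...,0]<-.03)&(q[...,2]>.03)&(q[...,2]<.06);a=q[m];print('arch y',np.percentile(a[:,1],[0,1,99,100]))
m=ok&(q[...,2]>.06)&(q[...,2]<.12)&(abs(q[...,1])<.02)&(abs(q[...,0]+.116)<.03)
for z in np.arange(.06,.16,.01):
    s=q[ok&(q[...,2]>=z)&(q[...,2]<z+.01)&(abs(q[...,1]+.002)<.014)&(abs(q[...,0]+.116)<.03)]
    if len(s):print('z%.2f'%z,len(s),s.min(0),s.max(0))
```

```text
ear 2108 [-0.1377 -0.0314  0.    ] [-0.0901  0.0283  0.03  ]
plane [0.0988 0.0054 0.0298]
arch y [-0.0315 -0.0305  0.028   0.029 ]
z0.07 12 [-0.1162 -0.0077  0.0775] [-0.1106  0.0033  0.0799]
z0.08 99 [-0.1161 -0.0083  0.0801] [-0.1101  0.0033  0.0899]
z0.09 109 [-0.1167 -0.0086  0.0901] [-0.1102  0.0034  0.0998]
z0.10 113 [-0.1163 -0.0085  0.1002] [-0.1103  0.0033  0.11  ]
z0.11 5 [-0.1113 -0.0058  0.1101] [-0.1105  0.0006  0.1107]
z0.12 210 [-0.1118 -0.0126  0.1209] [-0.105   0.0068  0.1299]
z0.13 491 [-0.112 -0.016  0.13 ] [-0.1042  0.012   0.14  ]
z0.14 613 [-0.1117 -0.016   0.14  ] [-0.1043  0.012   0.15  ]
z0.15 1921 [-0.1276 -0.016   0.15  ] [-0.1043  0.012   0.16  ]
```

View pics/c14.png

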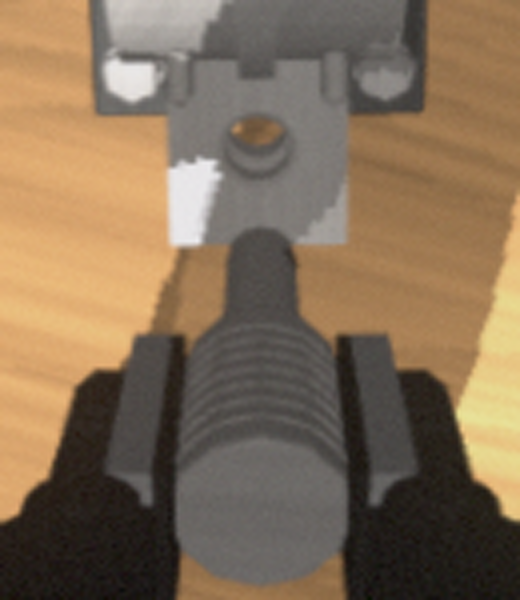

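Run:
```python
from h import *
np.set_printoptions(precision=4,suppress=True,linewidth=150)
c=dict(np.load('w14.npz'));P,ok=cloud(c,True);q=toclamp(P)
m=ok&(abs(q[...,1])<.04)&(q[...,0]>-.137)&(q[...,0]<-.118)&(q[...,2]>.01)&(q[...,2]<.03)
e=q[m];print('ear outer',m.sum(),e.min(0),e.max(0),e.mean(0))
m=ok&(abs(q[...,1])<.019)&(q[...,0]>-.145)&(q[...,0]<-.105)&(q[...,2]>.01)&(q[...,2]<.03)
e=q[m];A=np.c_[e[:,0],e[:,1],np.ones(len(e))];k=np.linalg.lstsq(A,e[:,2],rcond=None)[0];print('plane',k)
# dark-hole pixels: depth well below the plane within ear
z=k[0]*q[...,0]+k[1]*q[...,1]+k[2]
def onplane(rc):
    o=toclamp(c['origin'][None])[0];d=C.T@ray(c,rc,True)
    t=(k[2]+k[0]*o[0]+k[1]*o[1]-o[2])/(d[2]-k[0]*d[0]-k[1]*d[1]);return o+t*d
for rc in((186.2,254.2),(178,254.2),(194.5,254.2),(186,245.5),(186,263.2)):print(rc,onplane(rc))
h=[]
for r in range(165,206):
    for cc in range(235,275):
        X=onplane((r,cc)) 
        if np.hypot(X[0]+.116,X[1]+.001)<.012 and q[r,cc,2]<z[r,cc]-.0025: h.append(X)
h=np.array(h);print('below-plane',len(h),h.min(0),h.max(0),(h.min(0)+h.max(0))/2)
s=env.pinpoint('wrist','upper_hole')[:2];print([(r['location'],r['score'],onplane(r['location'])) for r in s])
```

```text
ear outer 829 [-0.1369 -0.0211  0.0101] [-0.1181  0.0185  0.0208] [-0.1274 -0.0015  0.0179]
plane [-0.0696  0.001   0.0091]
(186.2, 254.2) [-0.1152 -0.0022  0.0171]
(178, 254.2) [-0.1078 -0.0022  0.0166]
(194.5, 254.2) [-0.1228 -0.0022  0.0176]
(186, 245.5) [-0.115   0.0056  0.0171]
(186, 263.2) [-0.115  -0.0102  0.0171]
below-plane 194 [-0.1223 -0.0082  0.0167] [-0.1087  0.0051  0.0176] [-0.1155 -0.0015  0.0171]
[([188.9, 255.1], 0.69, array([-0.1177, -0.003 ,  0.0173])), ([279.6, 468.4], 0.31, array([-0.2333, -0.2696,  0.0251]))]
```

```bash
python3 -m creep '{"hand":[0,0,0,0,0],"delta_pos":[[0,-0.00125,0.02],[0,0,0.025],[0,0,0.018],[0,0,0.002],[0,0,0]],"turn":[0,0,0,0,0]}'
python3 - <<'E'
from h import *
np.set_printoptions(precision=4,suppress=True,linewidth=150)
s=env.get_state();print(s['tcp_pos'],s['orientation'],toclamp(s['tcp_pos']))
c=snap('wrist');np.savez('w15.npz',**c);d=snap('side');e=snap('scene')
im=np.zeros((600,800,3),np.uint8);im[:520,:400]=cv2.resize(c['pixels'][170:300,205:305],(400,520),interpolation=2)
im[:300,405:795]=cv2.resize(d['pixels'][170:240,225:316],(390,300),interpolation=2);im[300:600,405:795]=cv2.resize(e['pixels'][150:220,200:291],(390,300),interpolation=2)
cv2.imwrite('pics/m15.png',im[:,:,::-1])
P,ok=cloud(c,True);q=toclamp(P)
for z in np.arange(.02,.08,.01):
    s=q[ok&(q[...,2]>=z)&(q[...,2]<z+.01)&(abs(q[...,1]+.002)<.01)&(abs(q[...,0]+.116)<.012)]
    if len(s):print('z%.2f'%z,len(s),s.min(0),s.max(0))
E
```

```text
clock: 17.0
tcp_pos: [0.4919, 0.0592, 0.1469]
orientation: [-0.0, 0.99, 0.142, -0.001]
wrist_force: [0.3, 0.4, -1.6]
finger_gap: 0.0196
[0.4919 0.0592 0.1469] [-0.0002  0.9898  0.1425 -0.0012] [-0.1162 -0.0026  0.0619]
z0.02 27 [-0.117  -0.0078  0.0257] [-0.1108  0.0033  0.03  ]
z0.03 97 [-0.1161 -0.0084  0.0303] [-0.1102  0.0031  0.0398]
z0.04 111 [-0.1166 -0.0087  0.0402] [-0.1103  0.0033  0.0499]
z0.05 107 [-0.1159 -0.0086  0.0501] [-0.1101  0.0032  0.0598]
z0.06 5 [-0.1109 -0.0091  0.0603] [-0.107   0.0025  0.0699]
z0.07 240 [-0.1119 -0.0119  0.0702] [-0.1049  0.0074  0.08  ]
```

View pics/m15.png

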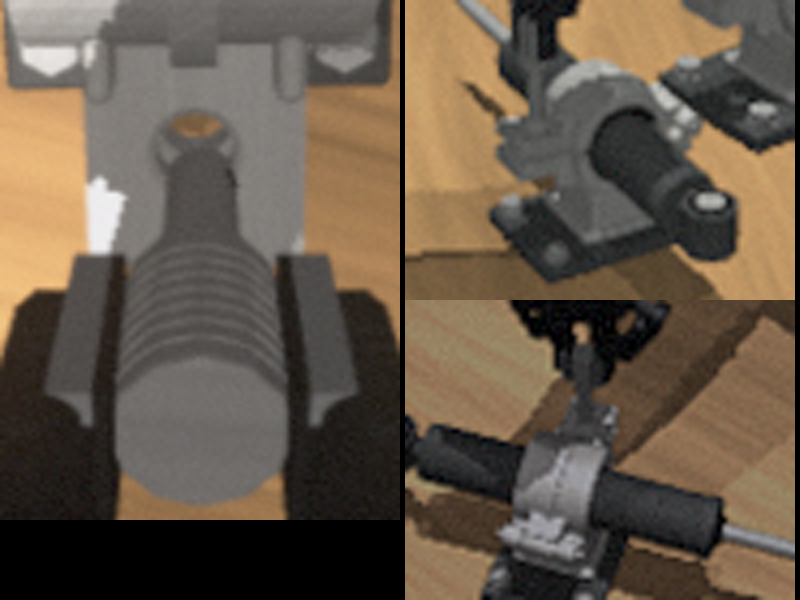

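```bash
python3 -m creep '{"hand":[0,0,0,0,0],"delta_pos":[[0,-0.0013,0],[0,0,0.003],[0,0,0.003],[0,0,0.003],[0,0,0.003]],"turn":[0,0,0,0,0]}'
python3 -m creep '{"hand":[0,0,0,0,0],"delta_pos":[[0,0,0.002],[0,0,0.002],[0,0,0.002],[0,0,0],[0,0,0]],"turn":[0,0,0,0,0]}'
python3 - <<'E'
from h import *
np.set_printoptions(precision=4,suppress=True,linewidth=150)
s=env.get_state();print(s['tcp_pos'],s['orientation'],s['wrist_force'],s['ft_torque'],toclamp(s['tcp_pos']))
c=snap('wrist');d=snap('side');e=snap('scene')
im=np.zeros((600,800,3),np.uint8);im[:520,:400]=cv2.resize(c['pixels'][170:300,205:305],(400,520),interpolation=2)
im[:300,405:795]=cv2.resize(d['pixels'][170:240,225:316],(390,300),interpolation=2);im[300:600,405:795]=cv2.resize(e['pixels'][150:220,200:291],(390,300),interpolation=2)
cv2.imwrite('pics/m16.png',im[:,:,::-1])
E
```

```text
clock: 17.57
tcp_pos: [0.4923, 0.0614, 0.138]
orientation: [0.0, 0.99, 0.144, 0.0]
wrist_force: [-0.2, 0.6, -1.1]
finger_gap: 0.0202
clock: 17.98
tcp_pos: [0.4923, 0.0613, 0.1332]
orientation: [-0.0, 0.99, 0.144, -0.0]
wrist_force: [0.6, 0.6, -1.0]
finger_gap: 0.0198
[0.4923 0.0613 0.1332] [-0.      0.9896  0.1435 -0.0001] [ 0.6165  0.6304 -1.0277] [ 0.0331 -0.0001  0.0002] [-0.1152 -0.0007  0.0482]
```

View pics/m16.png

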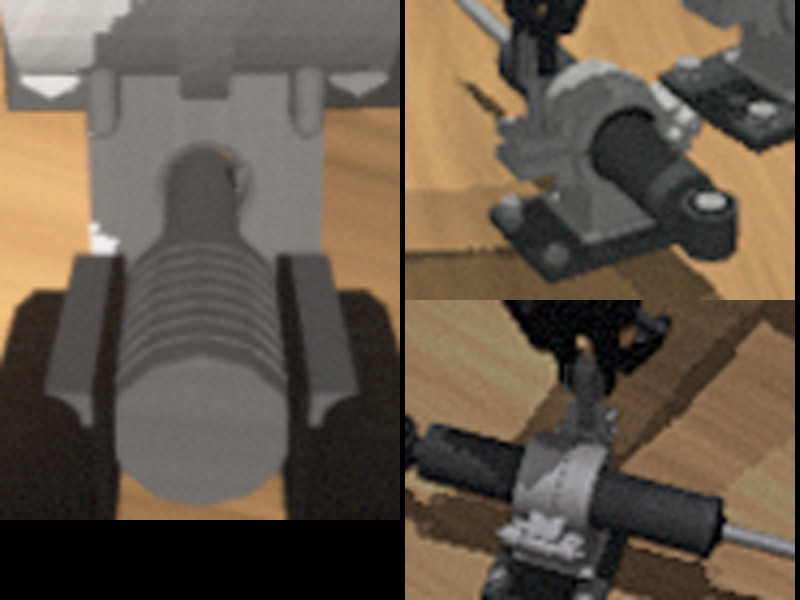

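```bash
python3 -m creep '{"hand":[0,0,0,0,0],"delta_pos":[[-0.0005,0.0011,0],[0,0,0],[0,0,0.003],[0,0,0.003],[0,0,0]],"turn":[0,0,0,0,0]}'
python3 - <<'E'
from h import *
np.set_printoptions(precision=4,suppress=True,linewidth=150)
s=env.get_state();print(s['tcp_pos'],s['orientation'],s['wrist_force'],s['ft_torque'],toclamp(s['tcp_pos']))
c=snap('wrist')
cv2.imwrite('pics/m17.png',cv2.resize(c['pixels'][170:300,205:305],(400,520),interpolation=2)[:,:,::-1])
E
```

```text
clock: 18.55
tcp_pos: [0.4918, 0.0603, 0.1279]
orientation: [-0.0, 0.99, 0.143, -0.0]
wrist_force: [-0.8, 0.5, -2.1]
finger_gap: 0.02
[0.4918 0.0603 0.1279] [-0.0001  0.9897  0.1435 -0.0004] [-0.8016  0.4834 -2.085 ] [0.034  0.0044 0.0061] [-0.1159 -0.0015  0.0429]
```

View pics/m17.png

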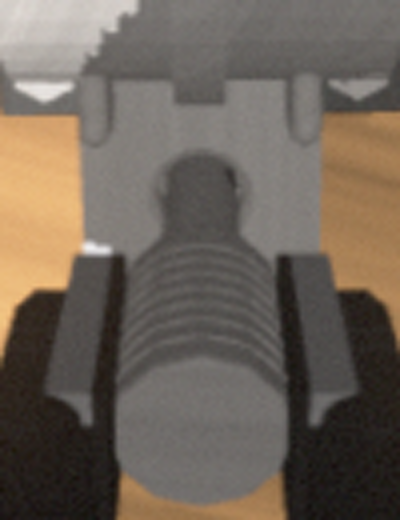

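```bash
python3 -m creep '{"hand":[0,0,0,0,0],"delta_pos":[[0,0,0.003],[0,0,0.003],[0,0,0.003],[0,0,0.003],[0,0,0]],"turn":[0,0,0,0,0]}'
python3 - <<'E'
from h import *
np.set_printoptions(precision=4,suppress=True,linewidth=150)
s=env.get_state();print(s['tcp_pos'],s['orientation'],s['wrist_force'],s['ft_torque'],toclamp(s['tcp_pos']))
E
```

```text
clock: 19.02
tcp_pos: [0.4918, 0.0603, 0.1182]
orientation: [-0.0, 0.99, 0.143, -0.0]
wrist_force: [0.0, -0.1, -1.8]
finger_gap: 0.0196
[0.4918 0.0603 0.1182] [-0.0001  0.9897  0.1435 -0.0005] [ 0.0475 -0.0605 -1.7919] [0.0142 0.0347 0.0305] [-0.1159 -0.0015  0.0332]
```

```bash
python3 -m creep '{"hand":[0,0,0,0,0],"delta_pos":[[0,0,0.003],[0,0,0.003],[0,0,0.003],[0,0,0.003],[0,0,0.003]],"turn":[0,0,0,0,0]}'
python3 -m creep '{"hand":[0,0,0,0,0],"delta_pos":[[0,0,0.003],[0,0,0.003],[0,0,0.002],[0,0,0],[0,0,0]],"turn":[0,0,0,0,0]}'
python3 - <<'E'
from h import *
np.set_printoptions(precision=4,suppress=True,linewidth=150)
s=env.get_state();print(s['tcp_pos'],s['orientation'],s['wrist_force'],s['ft_torque'],toclamp(s['tcp_pos']))
E
```

```text
clock: 19.43
tcp_pos: [0.4922, 0.0603, 0.1066]
orientation: [-0.0, 0.99, 0.143, 0.0]
wrist_force: [0.5, -0.2, -0.1]
finger_gap: 0.0201
clock: 19.85
tcp_pos: [0.4921, 0.0604, 0.1004]
orientation: [-0.0, 0.99, 0.143, -0.0]
wrist_force: [0.6, 0.3, -1.3]
finger_gap: 0.0195
[0.4921 0.0604 0.1004] [-0.      0.9897  0.1435 -0.0001] [ 0.622   0.3021 -1.2754] [0.0444 0.0551 0.0518] [-0.1156 -0.0016  0.0154]
```

```bash
python3 -m creep '{"hand":[0,0,0,0,0],"delta_pos":[[0,0,0.003],[0,0,0.003],[0,0,0.002],[0,0,0.002],[0,0,0.002]],"turn":[0,0,0,0,0]}' 100
python3 -m creep '{"hand":[0,0,0,0,0],"delta_pos":[[0,0,0.0015],[0,0,0.0015],[0,0,0.001],[0,0,0],[0,0,0]],"turn":[0,0,0,0,0]}' 100
python3 - <<'E'
from h import *
np.set_printoptions(precision=4,suppress=True,linewidth=150)
s=env.get_state();print(s['tcp_pos'],s['orientation'],s['wrist_force'],s['ft_torque'],toclamp(s['tcp_pos']))
E
```

```text
clock: 20.27
tcp_pos: [0.4921, 0.0602, 0.0912]
orientation: [0.0, 0.99, 0.143, 0.0]
wrist_force: [-3.8, -1.0, 7.1]
finger_gap: 0.0194
clock: 20.68
tcp_pos: [0.4918, 0.0601, 0.0884]
orientation: [0.0, 0.99, 0.143, -0.0]
wrist_force: [-3.8, -0.2, 8.1]
finger_gap: 0.0192
[0.4918 0.0601 0.0884] [ 0.0003  0.9897  0.1435 -0.0001] [-3.7877 -0.2026  8.075 ] [-0.1674  1.0117 -0.0171] [-0.1159 -0.0017  0.0034]
```

```bash
python3 -m creep '{"hand":[0,0,0,0,0],"delta_pos":[[0,0,0.001],[0,0,0.001],[0,0,0.001],[0,0,0.001],[0,0,0]],"turn":[0,0,0,0,0]}' 100
python3 - <<'E'
from h import *
np.set_printoptions(precision=4,suppress=True,linewidth=150)
s=env.get_state();print(s['tcp_pos'],s['wrist_force'],s['ft_torque'],toclamp(s['tcp_pos']))
c=snap('wrist');d=snap('side');e=snap('scene')
im=np.zeros((600,800,3),np.uint8);im[:520,:400]=cv2.resize(c['pixels'][170:300,205:305],(400,520),interpolation=2)
im[:300,405:795]=cv2.resize(d['pixels'][170:240,225:316],(390,300),interpolation=2);im[300:600,405:795]=cv2.resize(e['pixels'][150:220,200:291],(390,300),interpolation=2)
cv2.imwrite('pics/m18.png',im[:,:,::-1])
P,ok=cloud(c,True);q=toclamp(P)
for lo,hi in((-.137,-.128),(-.128,-.12)):
  m=ok&(abs(q[...,1]+.0015)<.019)&(q[...,0]>lo)&(q[...,0]<hi)&(q[...,2]>-.005)&(q[...,2]<.03);print('ear z',m.sum(),np.median(q[m][:,2]) if m.any() else '')
E
```

```text
clock: 21.1
tcp_pos: [0.4918, 0.0601, 0.0871]
orientation: [0.0, 0.99, 0.143, 0.0]
wrist_force: [-10.3, -1.6, 22.6]
finger_gap: 0.0194
[0.4918 0.0601 0.0871] [-10.294   -1.5526  22.5716] [-0.2487  2.1763 -0.0051] [-0.116  -0.0017  0.0021]
ear z 0 
ear z 0
```

View pics/m18.png

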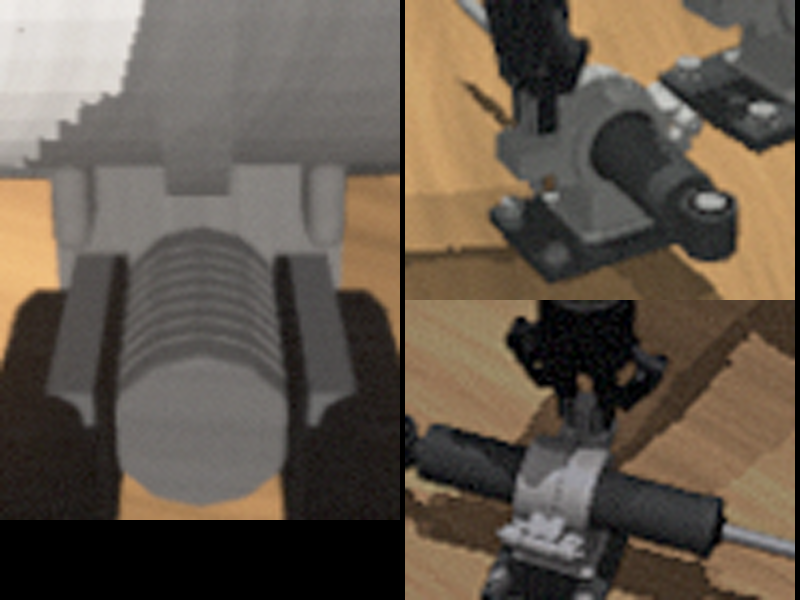

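```bash
python3 -m creep '{"hand":[0,0,0,0,0],"delta_pos":[[0,0,0],[0,0,0],[0,0,0],[0,0,0],[0,0,0]],"turn":[0,0,0,0,0]}' 100
python3 - <<'E'
from h import *
np.set_printoptions(precision=4,suppress=True,linewidth=150)
s=env.get_state();print(s['tcp_pos'],s['wrist_force'],toclamp(s['tcp_pos']))
for n in('side','scene','wrist'):
    c=snap(n);P,ok=cloud(c,n=='wrist');q=toclamp(P)
    for nm,(a,b,w) in dict(ear=(-.139,-.096,.02),arch=(-.063,-.053,.028)).items():
        m=ok&(abs(q[...,1]+.0015)<w)&(q[...,0]>a)&(q[...,0]<b)&(q[...,2]>-.02)&(q[...,2]<(.02 if nm=='ear' else .06))
        if m.any():print(n,nm,m.sum(),np.percentile(q[m][:,2],[5,50,75,95]))
    if n=='side':
        cv2.imwrite('pics/s19.png',cv2.resize(c['pixels'][185:235,230:290,::-1],(720,600),interpolation=2))
E
```

```text
clock: 21.67
tcp_pos: [0.4918, 0.0601, 0.0871]
orientation: [0.001, 0.99, 0.144, 0.0]
wrist_force: [-10.3, -1.0, 23.9]
finger_gap: 0.0194
[0.4918 0.0601 0.0871] [-10.3424  -1.0262  23.8812] [-0.116  -0.0017  0.0021]
side ear 139 [-0.0151  0.0085  0.0121  0.0177]
side arch 36 [0.0257 0.0404 0.042  0.0447]
scene ear 38 [-0.0087  0.0101  0.016   0.0193]
scene arch 35 [0.0331 0.0367 0.0382 0.0419]
wrist ear 1444 [0.0084 0.0096 0.0132 0.0196]
wrist arch 3218 [0.0371 0.0382 0.0388 0.0423]
```

View pics/s19.png

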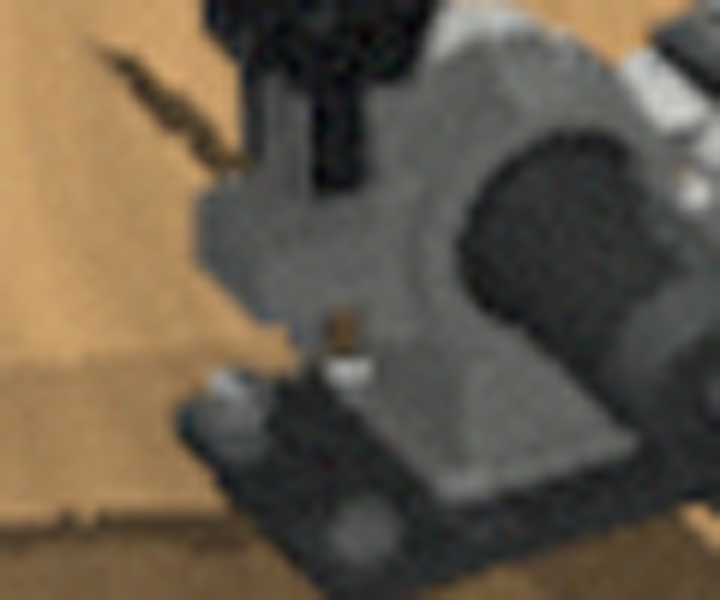

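The wrist depth puts the ear top at 9.6 mm above the parting plane (10 mm when shut) and the arch at 38 mm (39 mm when shut). The push is steady at about 24 N. Handing in.

```bash
python3 -c "
from workcell import env
print(env.hand_in());s=env.get_state();print(s['clock'],s['tcp_pos'],s['wrist_force'],s['finger_gap'])"
```

```text
the job is handed in; nothing more can be done
None
the job is handed in; nothing more can be done
```

The clamp is shut, with the pin through both ears and pressed down. I handed the job in at about 21.8 s with the gripper still holding the pin; no verdict was reported.

**What I did:** I swung the upper half over with closed fingers and pressed it onto the damper. I then took the round-handled pin from the middle hole of the block, lowered it through both ears and pressed it until the push met a hard stop.

**Last checks:**
- **Halves:** the upper ear's top measured 9.6 mm above the parting plane (10 mm when shut) and the arch 38 mm up (39 mm when shut).
- **Pin:** its shoulder worked out at about 9.8 mm above the parting plane, taken from the tool height and the grasp. The tool was vertical, and I did not measure the pin's tilt separately.
- **Push and grip:** a steady 24 N upward on the wrist, with the gripper set to 100 N.
- **Other items:** I saw no sign that the damper, bolts, spanner or top mount had moved, but I did not measure them again at the end.

**What disagreed:**
- **Fingertip height:** the closed fingertips stood about 15 mm above the reported tool point, not 11 mm below it as `env.nose_length` says. My first pass therefore went over the upright cap without touching it; I corrected for this from the pictures and from contact.
- **Sideways force:** about 10 N stayed on the wrist while pressing. The earlier bare-finger press showed nearly the same.

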